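Open the spent-battery box with its lever

TASK

A blue power pack has been left lying on the yellow flap of the spent-battery box. With the fingertips push it, without picking it up, across onto the white ledge beside the flap so that it lies flat there, wholly off the flap; then press the red pad at the long end of the lever all the way down so that the heavy flap swings up, and finish while still holding the pad down. Do not lift the flap with the hand, and leave everything else on the bench where it stands.

Things in the scene. Friction and masses are not known exactly. Their poses are not given: they have to be found in the camera images.
- console: spent-battery box, fixed, grey steel, 110 mm high. Its frame ('box frame'): origin on the bench, z up; box spans x -90..90, y -70..205 mm. At +y the white ledge. Beside it the yellow flap, x -75..75, y -65..60 mm, top flush with the ledge at z = 110 mm. From its -y side, along x = 0, the lever sticks out to y = -304 mm over a 60 mm wide foot plate
- ledge_mid (a point): middle of the white ledge surface, at (0, 130, 109.5) mm in the box frame. Ledge: x -90..90, y 62..199 mm, with a lip 8 mm high along its outer end (y 199..205) and none at its other sides
- flap (a joint): angle of the heavy yellow steel flap (150 x 125 x 10 mm, 0.9 to 1.4 kg), 0 = shut; grows as its edge towards -y swings up about the hinge along the ledge (y = 60 mm, box frame). About 0.75 when the lever is fully down. It falls shut when the lever is let go
- flap_edge (a point): middle of the flap's free edge, on its top face; at (0, -65, 110) mm in the box frame when shut
- lever (a joint): angle of the steel lever about its fulcrum at (0, -85, 93) mm in the box frame, axis along x; 0 = at rest, long arm sloping up to -y; 0.38 = fully down on its rubber stop. The short end's roller reaches under the flap and lifts it. A spring and the flap bring it back: pressing takes 9 to 15 N on the pad at first, about 4 N near the stop
- lever_pad (a point): centre of the top face of the red pad (50 x 50 x 8 mm) at the long end of the lever, 200 mm from the fulcrum. At rest about (0, -275, 157) mm in the box frame, sloping 0.25 rad up to -y; fully down about (0, -285, 81) mm, sloping 0.13 rad down to -y. It moves with the lever
- pack_mid (a point): centre of the loose blue power pack, 90 mm (its x) by 45 mm (its y) by 22 mm high, 0.18 kg, lying flat on the flap with its centre 121 mm above the bench
- spray_can: red spray can standing on the bench behind the lever, 50 mm across, 125 mm high, origin under its centre; leave alone
- flux_jar: small jar with green cap on the robot's side of the lever, 42 mm across, 36 mm high, origin under its centre; leave alone
- alcohol: small bottle with blue cap behind the box, 48 mm across, 110 mm high, origin under its centre; leave alone
- mug: white mug at one side of the bench, 76 mm across, 85 mm high, origin under its centre; leave alone
- screw_tub: orange open tub at one side of the bench, 90 x 70 x 30 mm, origin under its centre; leave alone
- handset: black phone lying flat at the left of the bench, 72 x 148 x 9 mm, origin under its centre; leave alone
- driver: red-handled screwdriver lying at the right of the bench, 160 mm long; leave alone
Not all that is in view belongs to the job. Of the things shaped like the part that bears pack_mid, the blue one is meant.

How it is judged (in metres and radians):
On the way, in this order (a step that is already met when the one before it is completed fails the run):
1. the pack lies flat on the ledge, off the flap, with the flap still shut (y of pack_mid in the frame of console between 0.078 and 0.2 m and x of pack_mid in the frame of console between -0.09 and 0.09 m and z of pack_mid in the frame of console between 0.112 and 0.128 m and angle between pack_mid's own z axis and vertical below 0.12 rad and contact force between pack and flap below 0.05 N and value of joint flap below 0.05 rad and linear speed of pack below 0.02 m/s), for 0.2 s.
2. the fingers press the pad fully down and the flap stands up (value of joint lever above 0.32 rad and value of joint flap above 0.6 rad and contact force between the fingers and lever above 1 N and contact force between each of the arm, the fingers and flap below 0.3 N), for 0.3 s.
At the end, for the whole second after the job is handed in: the pack lies flat and at rest on the ledge, its centre at least 18 mm past the hinge line and not touching the flap; the fingers press the lever with more than 1 N, the lever is at 0.32 rad or more of 0.38, the flap at 0.6 rad or more, and the robot does not touch the flap (all of step 2 and y of pack_mid in the frame of console between 0.078 and 0.2 m and x of pack_mid in the frame of console between -0.09 and 0.09 m and z of pack_mid in the frame of console between 0.112 and 0.128 m and angle between pack_mid's own z axis and vertical below 0.12 rad and contact force between pack and flap below 0.05 N and linear speed of pack below 0.02 m/s); the arm keeps its last pose, push and grip.
It fails at once if the pack is lifted more than 25 mm, or falls from the box (z of pack_mid in the frame of console above 0.146 m or z of pack_mid in the frame of console below 0.095 m).
It fails at once if the flap is raised while the pack is on it (value of joint flap above 0.1 rad and contact force between pack and flap above 0.05 N).
It fails at once if the robot lifts the flap by hand (value of joint flap above 0.1 rad and contact force between any of the fingers, the arm and flap above 0.5 N).
It fails at once if another thing on the bench is moved more than 30 mm or tipped (distance of any of spray_can, flux_jar, alcohol, mug, screw_tub, handset, driver from where it was at the start of the episode above 0.03 m or angle between any of spray_can, flux_jar, alcohol, mug, screw_tub, handset's own z axis and vertical above 0.5 rad).
It also fails if it takes over 56 s, if anything falls off the work surface, if the arm or the gripper's body presses on something with over 40 N, if the wrist force passes 120 N, or if a joint passes its speed limit or range.

ROBOT

A 6-joint arm with a two-finger parallel gripper is mounted at the origin on the work surface. World frame = base frame: x ahead of the robot, y to its left, z up, the work surface at z = 0. Lengths are in mm, angles in rad, forces in N, time in s.
With the tool pointing down it reaches from about 350 to 875 mm from the base axis. Payload 4.2 kg.
Tool frame: the origin (TCP) lies at the centre of the arm's flange, where the gripper is bolted on; the fingertips stand 173 mm ahead of it and the grasp point (between the pads) lies 155 mm ahead of it; z points along the fingers, x is the direction in which the jaws open and shut, and the axes are right-handed (so a half turn about z gives the same grasp; the last joint's range is limited). The gripper opens to 85 mm and grips with 20 to 120 N. Pads are 22 mm wide; open, the fingers measure 114 mm over their backs; the gripper's body (76 mm by 85 mm) begins 54 mm behind the grasp point. The pads swing forward as they close: fully open they stand 13 mm farther back than shut.
Start: joints at [-1.076, 0.385, 0.008, 0, -1.194, -0.259], TCP at [146.031, -607.68, 404.712] pointing down, gripper open.
Joint ranges: [-3.14, 3.14], [-1.21, 2.06], [-1.07, 1.41], [-3.16, 2.05], [-2.99, -0.16], [-3.1, 3.1]. Speed limits (rad/s): [2.79, 2.79, 3.14, 3.14, 3.14, 3.14].

INTERFACE

Orientations are given as a unit quaternion [x, y, z, w].
In Python, from bench import env gives the robot as it stands. The module is installed in compiled form; this text tells all that it offers.
- The arm moves only by the shell command python3 -m creep 'ROWS' [FORCE]. ROWS is JSON, a list of rows, each a list of 7 numbers: the gripper command: -1 is shut, 1 is fully open, values between are in proportion, then the shift along the tool's x, y, z in mm, then the turn, a rotation vector about the tool's x, y, z in degrees. In form: [[fingers, x, y, z, rx, ry, rz], ...]. A call has 1 to 12 rows; each row shifts and turns the commanded pose from where the row before left it, along the tool's axes as they then stand; what a row does not reach is not made up. A row lasts 1/8 s, in which the tool goes at most 62.5 mm and 10.7 degrees, less where a joint would pass 70% of its speed; a pose out of reach is approached as far as the arm can. A call is refused whole if a number of a shift passes 62.5 or a number of a turn 10.7, either way. A call with a gripper value outside its range is refused whole. The fingers move at their own pace and stop on an object; FORCE is the grip in N (left out, the last holds). Time passes only in rows, so rows that do not move let the fingers close. It gives the time, the measured TCP pose, the force and the opening at its end, in the units of the state.
- env.read_state(): the state, without advancing time (a new reading comes with each control period).
- env.grab_frame(name): name is "side" or "top"; returns a dict with "frame" (480x640x3 uint8, blue, green, red), "z_map" (480x640 float32, mm along the optical axis (not along the pixel's ray), 0 where there is no reading), "fovy" (degrees; the focal length in pixels is half the picture's height over the tangent of half this angle, whatever the lens; pixels are square), "cx", "cy" (the principal point, pixels), "k1" (the pictures are not rectified: a ray, as slopes to the right and down, at radius r is drawn at 1 + k1 r^2 times it, then the intrinsics apply), "view" (4x4, takes a point from world to camera coordinates). Camera axes: x right, y up, looking along -z (the intrinsics and any distortion apply to the point x, -y, -z); pixel columns grow to the right and rows downward; lengths in mm; the calibration is good to about 2 mm. A picture is of the moment at which its call begins.
- env.close_job(): hands the job in, once; it reports no verdict.
The state is a dict: "time": time; "joints": joint angles; "qd": joint speeds; "joint_efforts": joint torques, N m; "tcp_pos": TCP position; "orientation": TCP orientation; "force": force on the tool from outside, world axes, zero at the start; "wrist_torque": the same for the moment, N m; "finger_gap": finger opening in mm.
Only numpy, scipy, OpenCV 4.12 (cv2) and the standard library are available. Lean on these libraries where they do the work, as an engineer would, in place of code of your own. Each camera call takes 0.05 s, during which the arm holds its last target.

## Working session

There is one attempt and no reset: what is moved stays moved. The work goes in short steps, Python scripts to look and compute and a shell command to move; the robot and the scene stay as the last step left them, time stands still between calls to the robot, and variables do not carry over. Pictures are saved under pics/ and viewed, and the job is handed in when it is done.

```bash
mkdir -p pics; python3 - <<'E'
from bench import env
import cv2,numpy as np
print(env.read_state())
for n in("side","top"):
    f=env.grab_frame(n); cv2.imwrite(f"pics/{n}0.png",f["frame"]); np.savez(f"{n}0.npz",**f)
    print(n,f["fovy"],f["cx"],f["cy"],f["k1"],np.round(f["view"],3).tolist(),(f["z_map"]>0).mean())
E
```

```text
{'time': 0.0, 'joints': array([-1.07643978e+00,  3.85574381e-01,  6.60504830e-03, -5.05910709e-04,
       -1.19400282e+00, -2.58601016e-01]), 'qd': array([-0.0002352 , -0.00123109,  0.00084215, -0.00076647, -0.00058089,
       -0.00221658]), 'joint_efforts': array([-6.32257488e-04, -3.92289770e+01,  1.88391173e+01,  4.18621883e+00,
       -4.76477449e-03,  8.01366951e-06]), 'tcp_pos': array([ 145.97282098, -607.49983393,  403.60124339]), 'orientation': array([ 6.19113424e-01,  7.85300789e-01,  6.48298134e-04, -9.04731795e-04]), 'force': array([-0.35055823,  0.43525329,  0.32088284]), 'wrist_torque': array([-9.34920798e-05,  4.82466244e-02,  4.97178799e-03]), 'finger_gap': 84.98992418088645}
side 43.32997258415709 311.0648039017415 250.7724599951721 -0.015411251709671583 [[-0.985, -0.171, -0.016, 517.397], [0.114, -0.719, 0.686, -136.612], [-0.129, 0.674, 0.728, -1674.129], [0.0, 0.0, 0.0, 1.0]] 0.99587890625
top 46.95074744205013 324.2092028416863 239.15675929787952 -0.08424714023621205 [[-0.023, -1.0, 0.001, 23.028], [0.979, -0.022, 0.202, -562.092], [-0.202, 0.006, 0.979, -1336.643], [0.0, 0.0, 0.0, 1.0]] 0.9959309895833334
```

View pics/side0.png

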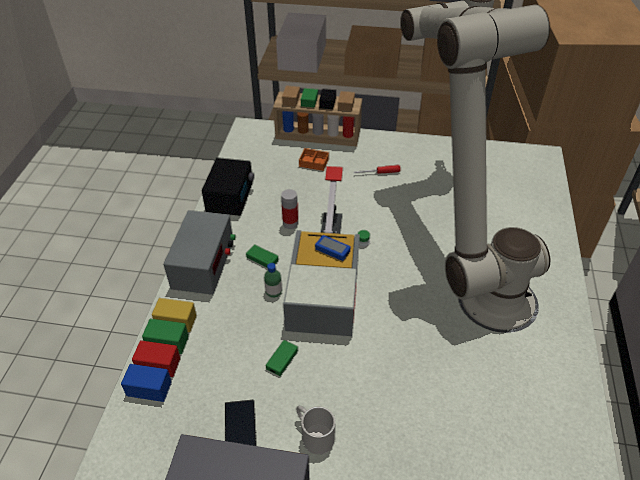

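View pics/top0.png

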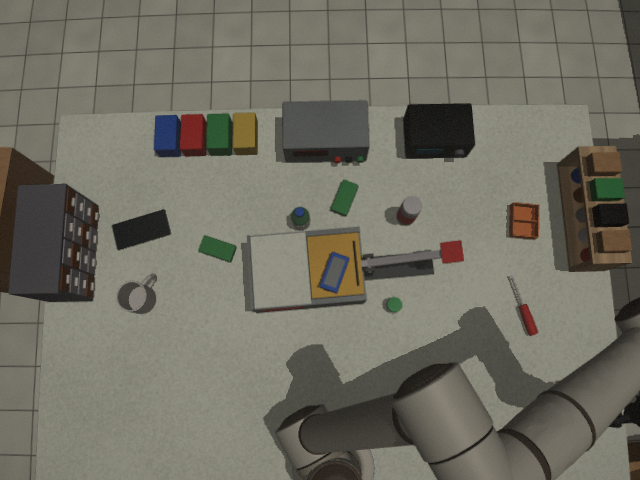

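The side view shows the box at about (325,280), with the blue pack at (333,247) and the red pad at (334,174). In the top view the blue pack is at (335,272) and the pad at (452,252). Three things are pack-shaped: green at (218,248), green at (344,198) and blue at (335,272), top-view pixels. The blue one on the flap fits the description, so I'll crop in to confirm it.

```bash
cat > h.py <<'E'
import numpy as np,cv2
def ld(n): return dict(np.load(n))
def K(f):
    fl=240/np.tan(np.radians(float(f["fovy"]))/2); return fl,float(f["cx"]),float(f["cy"])
def ray(f,u,v):
    fl,cx,cy=K(f); d=np.array([(u-cx)/fl,(v-cy)/fl]); s=d.copy()
    for _ in range(20): s=d/(1+float(f["k1"])*(s@s))
    V=f["view"]; R=V[:3,:3]; o=-R.T@V[:3,3]
    return o,R.T@np.array([s[0],-s[1],-1.0])
def dep(f,u,v):
    o,d=ray(f,u,v); return o+d*float(f["z_map"][int(round(v)),int(round(u))])
def atz(f,u,v,z):
    o,d=ray(f,u,v); return o+d*(z-o[2])/d[2]
def tri(fa,a,fb,b):
    o1,d1=ray(fa,*a);o2,d2=ray(fb,*b)
    t=np.linalg.lstsq(np.stack([d1,-d2],1),o2-o1,rcond=None)[0]
    p,q=o1+t[0]*d1,o2+t[1]*d2; return (p+q)/2,np.linalg.norm(p-q)
def proj(f,P):
    V=f["view"]; c=V[:3,:3]@np.array(P,float)+V[:3,3]; s=np.array([c[0],-c[1]])/-c[2]
    s=s*(1+float(f["k1"])*(s@s)); fl,cx,cy=K(f); return s*fl+[cx,cy]
def crop(f,x0,y0,x1,y1,k,name):
    im=cv2.resize(f["frame"][y0:y1,x0:x1],None,fx=k,fy=k,interpolation=cv2.INTER_CUBIC)
    for x in range((x0+9)//10*10,x1,10): cv2.putText(im,str(x),((x-x0)*k,8),0,.3,(0,0,255)); cv2.line(im,((x-x0)*k,10),((x-x0)*k,16),(0,0,255))
    for y in range((y0+9)//10*10,y1,10): cv2.putText(im,str(y),(0,(y-y0)*k+4),0,.3,(0,0,255)); cv2.line(im,(20,(y-y0)*k),(26,(y-y0)*k),(0,0,255))
    cv2.imwrite(name,im)
E
python3 - <<'E'
from h import *
t=ld("top0.npz");s=ld("side0.npz")
crop(t,240,220,380,320,5,"pics/tc.png")
crop(s,280,160,380,340,3,"pics/sc.png")
E
```

```text
(no output)
```

View pics/tc.png

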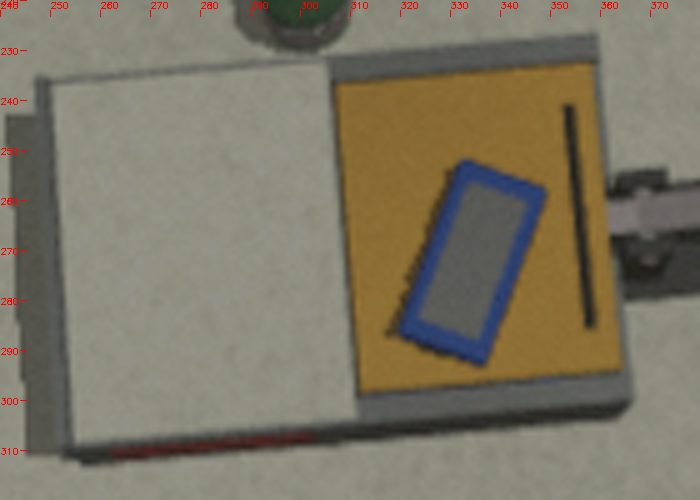

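View pics/sc.png

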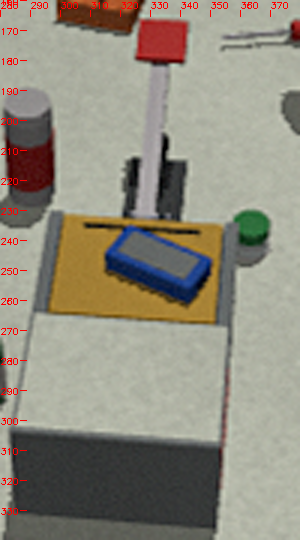

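Confirmed: the blue pack with a grey top is the one on the flap, and both green ones are on the bench. Its top-face corners in the top view are about (333,252), (349.4,258), (337,293.4) and (320,286).

```bash
python3 - <<'E'
from h import *
np.set_printoptions(precision=1,suppress=True)
t=ld("top0.npz");s=ld("side0.npz")
def kp(n,a,b):
    P,e=tri(t,a,s,b); print(n,P,'err %.1f'%e,'depth',dep(t,*a),dep(s,*b)); return P
kp("flap -x-y?",(359.2,232.6),(300,231))
kp("flap",(364,294.4),(355.3,234))
kp("flap",(312,299),(352.7,267.7))
kp("flap",(307,237),(296,264))
for n,a in dict(l1=(250,237),l2=(305.6,231.6),l3=(311.6,303.6),l4=(254.4,308.6),f1=(307,237),f2=(359.2,232.6),f3=(364,294.4),f4=(312,299)).items():print(n,atz(t,*a,110))
print('pack')
T=[(333,252),(349.4,258),(337,293.4),(320,286)];S=[(315,245),(322.7,235.7),(350,247.3),(343.3,256.7)]
for a,b in zip(T,S):
    kp("p",a,b);print(atz(t,*a,132),atz(s,*b,132))
kp("pad",(452,252),(334,173.5))
for u,v in((452,252),(446,252),(458,252),(400,258),(430,254)):print('d',dep(t,u,v))
for n,a in dict(can=(409,205),jar=(394,304),alc=(300,216)).items():print(n,dep(t,*a))
crop(t,350,180,480,320,5,"pics/tc2.png")
E
```

```text
flap -x-y? [567.4 -74.9 108.2] err 2.0 depth [569.3 -75.8  94.9] [567.1 -69.  114.4]
flap [412.9 -80.4 115.6] err 3.6 depth [416.  -81.4 103.5] [411.6 -85.4 110.4]
flap [405.   43.  111.6] err 4.2 depth [416.9  44.9   9.2] [403.   41.6 109.8]
flap [556.7  52.4 110.1] err 2.3 depth [558.3  52.4 108. ] [555.8  51.4 108.8]
l1 [561.  190.9 110. ]
l2 [571.4  55.5 110. ]
l3 [396.3  44.1 110. ]
l4 [387.3 179.9 110. ]
f1 [557.9  52.4 110. ]
f2 [566.  -74.7 110. ]
f3 [415.3 -80.9 110. ]
f4 [407.2  43.  110. ]
pack
p [515.1  -9.4 127.4] err 2.5 depth [515.6  -9.3 131.5] [513.8  -9.2 127.3]
[515.5  -9.3 132. ] [513.   -4.8 132. ]
p [499.8 -48.  127.4] err 2.3 depth [499.9 -47.7 133.4] [498.1 -44.4 130.9]
[500.2 -47.8 132. ] [497.9 -43.3 132. ]
p [417.9 -16.3 126.5] err 0.8 depth [419.2 -16.7 109.7] [418.  -13.1 129.9]
[416.9 -16.1 132. ] [417.8 -11.1 132. ]
p [433.4  23.3 129.1] err 4.2 depth [435.2  23.2 131.6] [431.5  21.8 127.3]
[435.2  23.2 132. ] [431.   26.2 132. ]
pad [ 503.8 -287.7  154.2] err 2.6 depth [ 504.9 -287.5  155.3] [ 502.2 -285.1  156.1]
d [ 504.9 -287.5  155.3]
d [ 505.5 -273.7  153.7]
d [ 503.8 -300.6  159.8]
d [ 500.2 -170.3  115.6]
d [ 504.9 -239.4  134.9]
can [ 629.  -197.6  124.4]
jar [ 397.2 -161.4   32.7]
alc [611.7  68.8 106.4]
```

View pics/tc2.png

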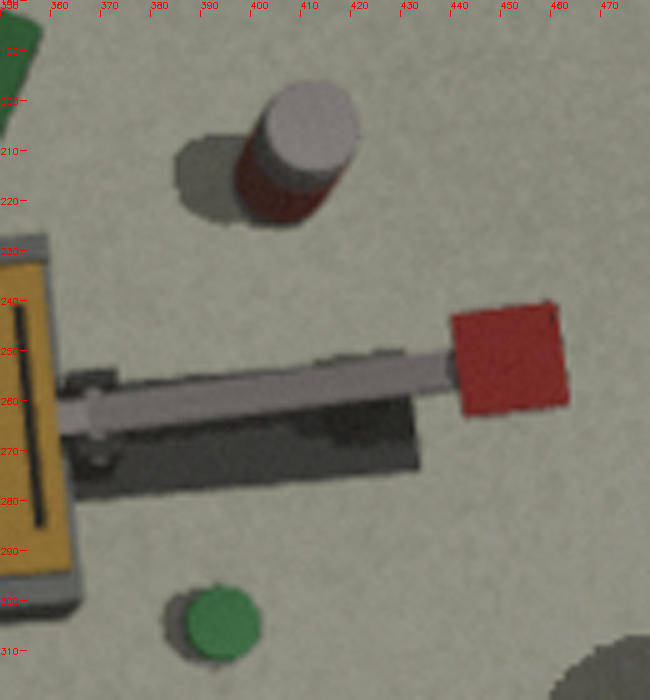

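Box frame: origin near (486.5, -12.5), yaw about 0.063 rad. The predicted pad centre is (504,-287), which matches the measurement, and the ledge corner checks. The pack centre is about (-19,1) in the box frame, yawed about -25°. I'll first turn the tool about 80° so that its x lies along -x of the box and its y along +y, with the fingers half open.

```bash
python3 -m creep '[[0.1,0,0,0,0,0,-10],[0.1,0,0,0,0,0,-10],[0.1,0,0,0,0,0,-10],[0.1,0,0,0,0,0,-10],[0.1,0,0,0,0,0,-10],[0.1,0,0,0,0,0,-10],[0.1,0,0,0,0,0,-10],[0.1,0,0,0,0,0,-10],[0.1,0,0,0,0,0,0]]'
```

```text
time: 1.23
tcp_pos: [146.0, -607.6, 404.2]
orientation: [-0.03, 1.0, 0.001, -0.0]
force: [0.1, -0.1, -0.1]
finger_gap: 46.8
```

```bash
python3 -m creep '[[0.1,-30,42.5,0,0,0,0],[0.1,-30,42.5,0,0,0,0],[0.1,-30,42.5,0,0,0,0],[0.1,-30,42.5,0,0,0,0],[0.1,-30,42.5,0,0,0,0],[0.1,-30,42.5,0,0,0,0],[0.1,-30,42.5,0,0,0,0],[0.1,-30,42.5,0,0,0,0],[0.1,-30,42.5,0,0,0,0],[0.1,-30,42.5,0,0,0,0],[0.1,-30,42.5,0,0,0,0],[0.1,-30,42.5,0,0,0,0]]'
python3 -m creep '[[0.1,0,0,40,0,0,0],[0.1,0,0,40,0,0,0],[0.1,0,0,0,0,0,0],[0.1,0,0,0,0,0,0]]'
python3 - <<'E'
from bench import env
from h import *
s=env.grab_frame("side");t=env.grab_frame("top");np.savez("s1.npz",**s);np.savez("t1.npz",**t)
cv2.imwrite("pics/t1.png",t["frame"]); crop(s,260,120,420,320,3,"pics/s1c.png")
print(env.read_state()["tcp_pos"])
E
```

```text
time: 2.72
tcp_pos: [474.6, -74.9, 404.8]
orientation: [-0.029, 1.0, 0.0, 0.0]
force: [0.5, -1.2, -0.6]
finger_gap: 47.2
time: 3.22
tcp_pos: [474.8, -76.7, 326.1]
orientation: [-0.03, 1.0, -0.0, 0.001]
force: [-0.0, 0.8, 0.6]
finger_gap: 46.9
[474.75373299 -76.71999717 326.5965043 ]
```

View pics/s1c.png

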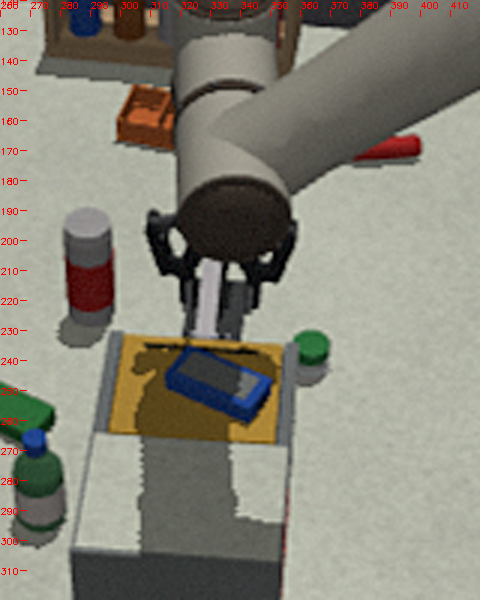

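View pics/t1.png

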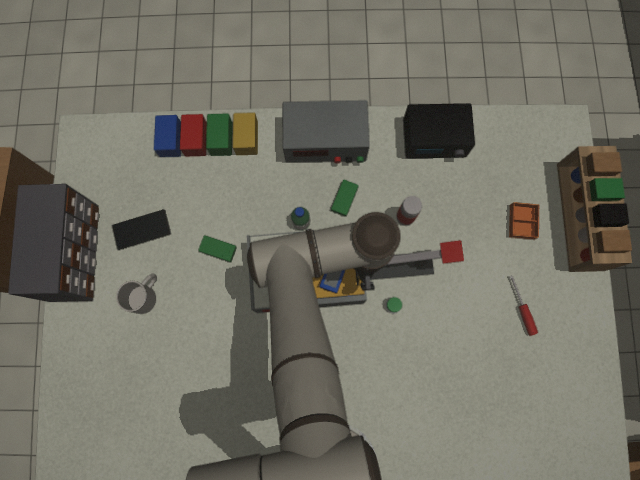

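The side view shows the fingers above the flap's free edge with their tips near (323,222) and (342,222). I'll use depth to see how far they stand ahead of the TCP.

```bash
python3 - <<'E'
from h import *
np.set_printoptions(precision=0,suppress=True,linewidth=150)
s=ld("s1.npz")
P=[]
for v in range(195,235):
  for u in range(305,365):
    p=dep(s,u,v)
    if 415<p[0]<535 and -110<p[1]<-50 and p[2]>118: P.append([u,v,*p])
P=np.array(P)
for v in range(205,235):
    q=P[P[:,1]==v]
    if len(q): print(v,[(int(a[0]),int(a[2]),int(a[3]),int(a[4])) for a in q[::3]])
crop(s,300,180,370,240,10,"pics/s1d.png")
print(proj(s,(474.7-25,-76,153.5)),proj(s,(474.7+25,-76,153.5)),proj(s,(474.7+25,-76,140)))
E
```

```text
205 [(311, 532, -60, 225), (314, 524, -63, 224), (317, 518, -74, 215), (320, 511, -84, 207), (323, 499, -57, 233), (326, 491, -60, 232), (352, 423, -69, 233)]
206 [(312, 530, -62, 220), (315, 521, -61, 223), (318, 515, -72, 214), (321, 508, -79, 208), (324, 496, -57, 230), (327, 489, -65, 224), (350, 430, -93, 207), (353, 420, -70, 229)]
207 [(312, 530, -65, 214), (315, 521, -60, 220), (318, 515, -74, 208), (321, 507, -77, 207), (324, 496, -60, 224), (340, 454, -62, 228), (343, 446, -62, 229), (346, 440, -87, 207), (349, 432, -87, 208), (352, 422, -66, 229), (355, 415, -72, 225)]
208 [(313, 526, -59, 217), (316, 518, -57, 220), (319, 512, -69, 210), (322, 502, -61, 218), (325, 495, -66, 215), (341, 451, -65, 221), (344, 443, -61, 227), (347, 437, -84, 207), (350, 429, -83, 209), (353, 420, -74, 218)]
209 [(313, 527, -61, 211), (316, 520, -69, 205), (319, 511, -68, 207), (322, 503, -65, 211), (325, 494, -61, 216), (342, 449, -65, 219), (345, 440, -63, 221), (348, 434, -80, 207), (351, 425, -68, 219), (354, 416, -62, 226)]
210 [(313, 527, -62, 206), (316, 519, -65, 204), (319, 511, -67
[... 777 characters left out ...]
0)]
216 [(320, 510, -72, 177), (323, 500, -64, 186), (342, 449, -71, 187), (345, 441, -77, 183)]
217 [(320, 510, -73, 173), (323, 501, -68, 179), (342, 448, -69, 186), (345, 440, -71, 185)]
218 [(320, 509, -71, 171), (323, 500, -64, 178), (342, 448, -67, 183), (345, 440, -73, 179)]
219 [(320, 510, -74, 164), (323, 500, -63, 176), (342, 448, -68, 179), (345, 441, -79, 169)]
220 [(320, 509, -70, 164), (323, 500, -64, 171), (343, 446, -73, 170), (346, 438, -74, 171)]
221 [(323, 500, -62, 169), (343, 445, -70, 170), (346, 437, -70, 171)]
222 [(323, 500, -64, 163), (343, 446, -73, 163), (346, 437, -73, 164)]
223 [(324, 497, -65, 159)]
224 [(342, 448, -68, 159)]
[342. 224.] [324. 222.] [324. 225.]
```

View pics/s1d.png

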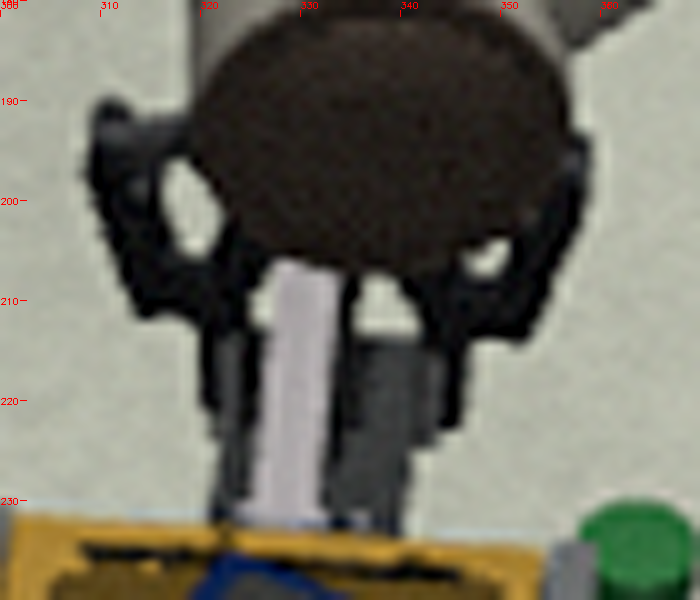

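At TCP z 326 the tips are at about z 158, so they stand about 168 mm ahead. Descending 38 mm puts them near z 120.

```bash
python3 -m creep '[[0.1,0,0,13,0,0,0],[0.1,0,0,13,0,0,0],[0.1,0,0,12,0,0,0],[0.1,0,0,0,0,0,0],[0.1,0,0,0,0,0,0]]'
python3 - <<'E'
from bench import env
from h import *
s=env.grab_frame("side");np.savez("s2.npz",**s);crop(s,280,180,370,290,7,"pics/s2.png")
print(env.read_state()["tcp_pos"],env.read_state()["force"])
E
```

```text
time: 3.95
tcp_pos: [474.4, -76.6, 286.7]
orientation: [-0.031, 1.0, -0.0, 0.0]
force: [0.7, 0.8, 0.7]
finger_gap: 47.0
[474.37859217 -76.58852717 286.93596658] [-0.47112735 -0.30451687  0.03956588]
```

View pics/s2.png

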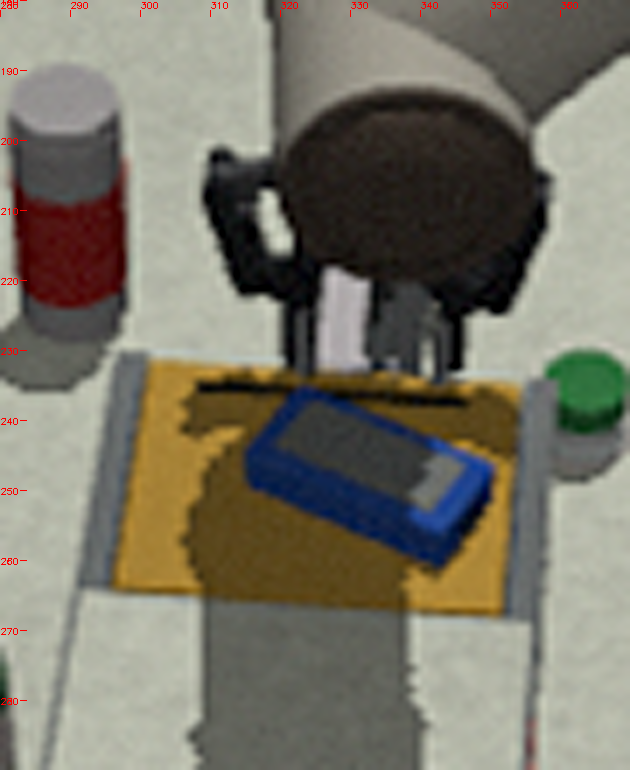

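The tips are clear of the flap, with no force. Now I'll push slowly along tool +y.

```bash
python3 -m creep '[[0.1,0,5,0,0,0,0],[0.1,0,5,0,0,0,0],[0.1,0,5,0,0,0,0],[0.1,0,4,0,0,0,0],[0.1,0,4,0,0,0,0],[0.1,0,4,0,0,0,0],[0.1,0,4,0,0,0,0],[0.1,0,4,0,0,0,0],[0.1,0,4,0,0,0,0],[0.1,0,4,0,0,0,0],[0.1,0,4,0,0,0,0],[0.1,0,4,0,0,0,0]]'
python3 - <<'E'
from bench import env
from h import *
s=env.grab_frame("side");np.savez("s3.npz",**s);crop(s,280,200,370,310,7,"pics/s3.png")
E
```

```text
time: 5.5
tcp_pos: [471.0, -25.4, 286.7]
orientation: [-0.031, 1.0, 0.0, -0.0]
force: [1.9, -1.0, 1.5]
finger_gap: 46.9
```

View pics/s3.png

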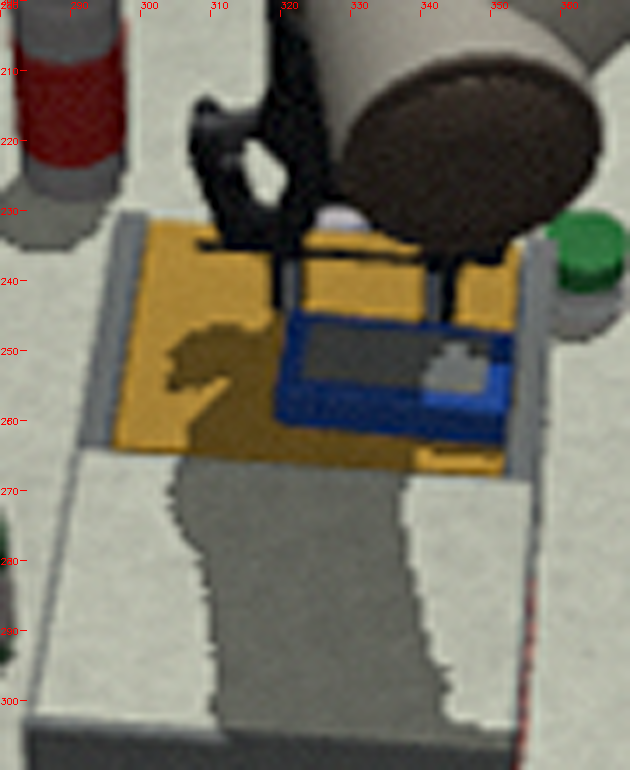

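The pack has squared up against both fingertips (face from about (321,246) to (353,249)), with its centre between them. I'll carry on pushing.

```bash
python3 -m creep '[[0.1,0,4,0,0,0,0],[0.1,0,4,0,0,0,0],[0.1,0,4,0,0,0,0],[0.1,0,4,0,0,0,0],[0.1,0,4,0,0,0,0],[0.1,0,4,0,0,0,0],[0.1,0,4,0,0,0,0],[0.1,0,4,0,0,0,0],[0.1,0,4,0,0,0,0],[0.1,0,4,0,0,0,0],[0.1,0,4,0,0,0,0],[0.1,0,4,0,0,0,0]]'
python3 - <<'E'
from bench import env
from h import *
s=env.grab_frame("side");np.savez("s3.npz",**s);crop(s,280,200,370,310,7,"pics/s4.png")
E
```

```text
time: 7.05
tcp_pos: [468.1, 22.5, 286.7]
orientation: [-0.031, 1.0, 0.0, 0.0]
force: [0.3, -1.3, 1.8]
finger_gap: 47.0
```

View pics/s4.png

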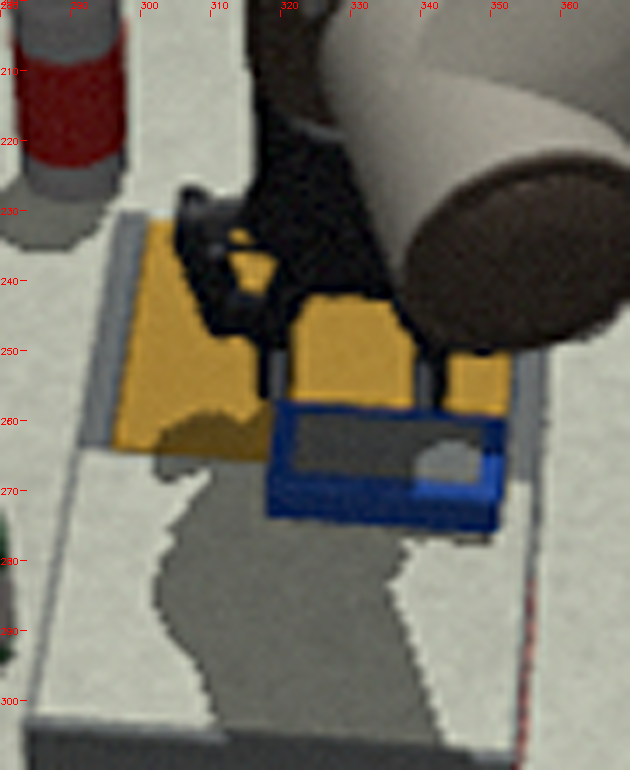

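```bash
python3 -m creep '[[0.1,0,4,0,0,0,0],[0.1,0,4,0,0,0,0],[0.1,0,4,0,0,0,0],[0.1,0,4,0,0,0,0],[0.1,0,4,0,0,0,0],[0.1,0,4,0,0,0,0],[0.1,0,4,0,0,0,0],[0.1,0,4,0,0,0,0],[0.1,0,4,0,0,0,0],[0.1,0,5,0,0,0,0],[0.1,0,5,0,0,0,0],[0.1,0,3,0,0,0,0]]'
python3 -m creep '[[0.1,0,0,0,0,0,0],[0.1,0,-10,0,0,0,0],[0.1,0,-20,0,0,0,0],[0.1,0,0,-50,0,0,0],[0.1,0,0,-60,0,0,0]]'
python3 - <<'E'
from bench import env
from h import *
s=env.grab_frame("side");np.savez("s5.npz",**s);crop(s,270,200,370,310,7,"pics/s5.png")
E
```

```text
time: 8.6
tcp_pos: [465.1, 71.5, 286.7]
orientation: [-0.031, 1.0, -0.0, 0.0]
force: [0.8, -0.8, -0.6]
finger_gap: 46.5
time: 9.22
tcp_pos: [466.7, 40.2, 397.1]
orientation: [-0.03, 1.0, -0.001, -0.002]
force: [1.3, 0.0, -0.0]
finger_gap: 47.3
```

View pics/s5.png

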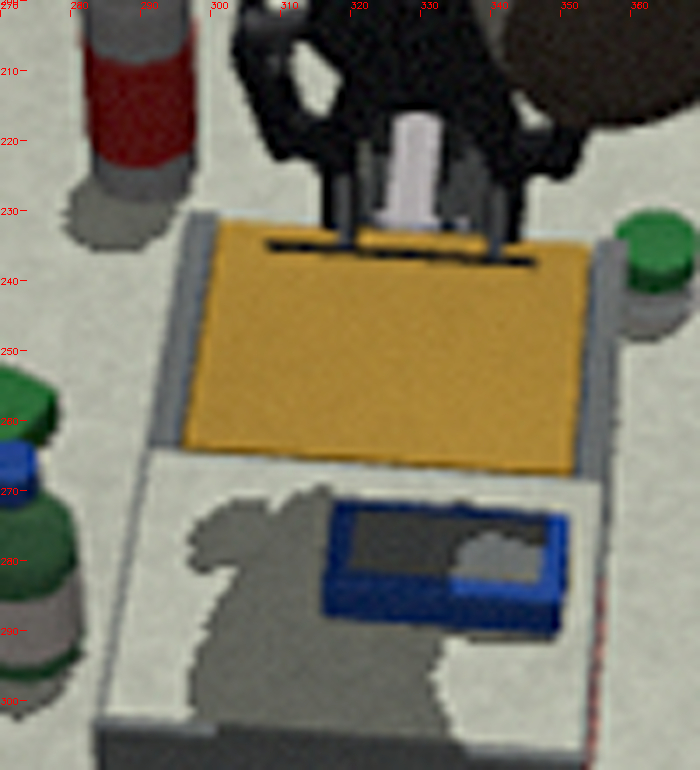

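The pack lies flat on the ledge, from (316,271) to (350,291) in the side view, well clear of the flap edge near row 266. I'll check its position while moving above the pad with the fingers shut.

```bash
python3 -m creep '[[-1,-2.5,-48,0,0,0,0],[-1,-2.5,-48,0,0,0,0],[-1,-2.5,-48,0,0,0,0],[-1,-2.5,-48,0,0,0,0],[-1,-2.5,-48,0,0,0,0],[-1,-2.5,-48,0,0,0,0],[-1,-2.5,-46,0,0,0,0],[-1,0,0,0,0,0,0],[-1,0,0,0,0,0,0]]'
python3 - <<'E'
from bench import env
from h import *
np.set_printoptions(precision=1,suppress=True)
s=env.grab_frame("side");t=env.grab_frame("top");np.savez("s6.npz",**s);np.savez("t6.npz",**t);crop(s,280,140,380,310,4,"pics/s6.png");crop(t,240,180,480,320,3,"pics/t6.png")
m=cv2.inRange(t["frame"],(90,40,0),(255,110,75)); m[:220]=0;m[320:]=0;m[:,:240]=0;m[:,380:]=0
c=max(cv2.findContours(m,0,2)[0],key=cv2.contourArea)
r=cv2.boxPoints(cv2.minAreaRect(c)); W=np.array([atz(t,*q,132) for q in r])
B=(W[:,:2]-[486.5,-12.5])@np.array([[.998,-.063],[.063,.998]])
print(r,W,B,B.mean(0))
E
```

```text
time: 10.4
tcp_pos: [504.4, -291.3, 396.3]
orientation: [-0.03, 1.0, 0.0, -0.0]
force: [-0.9, -0.2, -0.2]
finger_gap: -0.0
[[274.5 263.4]
 [293.  262.1]
 [295.6 299.6]
 [277.1 300.9]] [[491.2 129.6 132. ]
 [493.3  85.9 132. ]
 [404.5  80.9 132. ]
 [402.4 124.  132. ]] [[ 13.7 141.5]
 [ 13.   97.7]
 [-76.   98.4]
 [-75.3 141.6]] [-31.1 119.8]
```

View pics/s6.png

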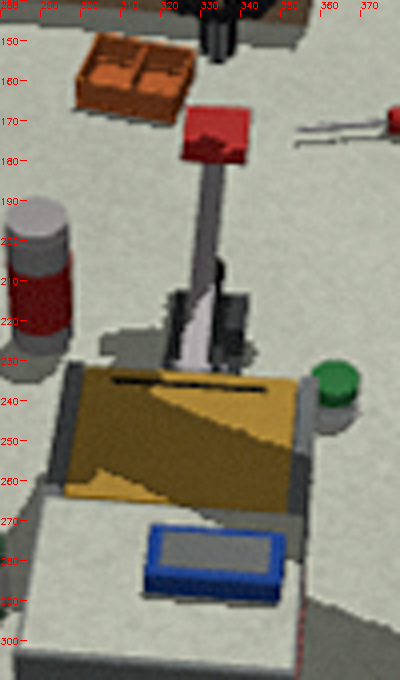

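View pics/t6.png

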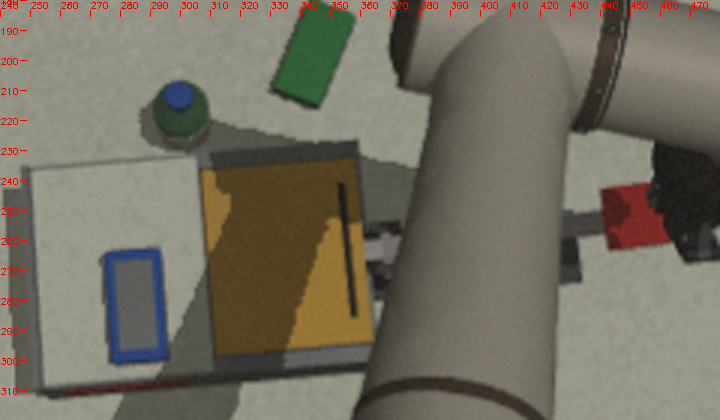

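The pack is square on the ledge at box (-31,120), spanning y 98..142, so it is clear of the flap. The tips are above the pad; going down now.

```bash
python3 -m creep '[[-1,0,0,28,0,0,0],[-1,0,0,25,0,0,0],[-1,0,0,6,0,0,0],[-1,0,0,6,0,0,0],[-1,0,0,6,0,0,0],[-1,0,0,0,0,0,0]]'
```

```text
time: 11.25
tcp_pos: [505.2, -291.3, 329.1]
orientation: [-0.031, 1.0, -0.001, 0.001]
force: [-3.3, 2.2, 11.9]
finger_gap: 0.2
```

Contact, with about 12 N upward. Pressing on slowly.

```bash
python3 -m creep '[[-1,0,0,6,0,0,0],[-1,0,0,6,0,0,0],[-1,0,0,6,0,0,0],[-1,0,0,6,0,0,0],[-1,0,0,6,0,0,0],[-1,0,0,6,0,0,0],[-1,0,0,6,0,0,0],[-1,0,0,6,0,0,0],[-1,0,0,6,0,0,0],[-1,0,0,6,0,0,0],[-1,0,0,0,0,0,0]]'
python3 - <<'E'
from bench import env
from h import *
s=env.grab_frame("side");crop(s,280,140,380,310,4,"pics/s7.png")
E
```

```text
time: 12.62
tcp_pos: [506.8, -293.2, 269.9]
orientation: [-0.032, 0.999, -0.003, 0.004]
force: [0.4, -5.7, 7.6]
finger_gap: 0.3
```

View pics/s7.png

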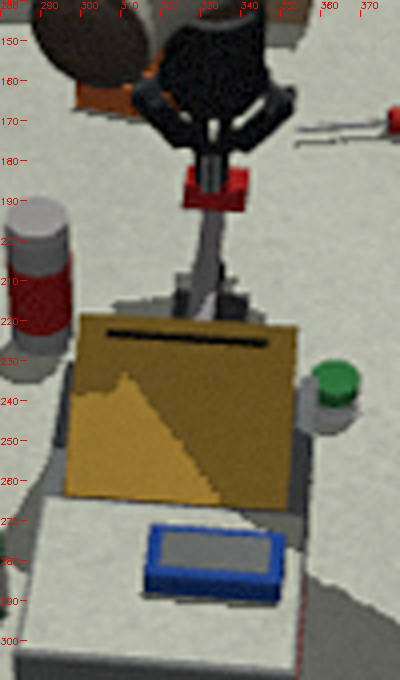

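The flap is rising, the tips are on the pad centre and the pack hasn't moved. Down to the stop now.

```bash
python3 -m creep '[[-1,0,0,5,0,0,0],[-1,0,0,5,0,0,0],[-1,0,0,4,0,0,0],[-1,0,0,3,0,0,0],[-1,0,0,3,0,0,0],[-1,0,0,0,0,0,0],[-1,0,0,0,0,0,0]]'
```

```text
time: 13.55
tcp_pos: [506.9, -292.7, 254.1]
orientation: [-0.033, 0.999, -0.004, 0.005]
force: [-6.8, -0.6, 28.7]
finger_gap: 0.1
```

```bash
python3 -m creep '[[-1,0,0,0,0,0,0],[-1,0,0,0,0,0,0],[-1,0,0,0,0,0,0],[-1,0,0,0,0,0,0]]'
python3 - <<'E'
from bench import env
from h import *
np.set_printoptions(precision=1,suppress=True)
s=env.grab_frame("side");crop(s,280,140,380,310,4,"pics/s8.png")
t=env.grab_frame("top");crop(t,240,180,480,320,3,"pics/t8.png")
R=np.array([[.998,-.063],[.063,.998]])
for uv in [(330,225),(340,235),(320,240),(335,255),(325,262)]:
    p=dep(s,*uv); print(uv,(p[:2]-[486.5,-12.5])@R,p[2], 'flap angle',np.arctan2(p[2]-110,60-((p[:2]-[486.5,-12.5])@R)[1]))
st=env.read_state();print(st["time"],st["tcp_pos"],st["force"])
E
```

```text
time: 14.05
tcp_pos: [506.9, -292.7, 254.1]
orientation: [-0.033, 0.999, -0.004, 0.005]
force: [-6.3, 0.1, 28.3]
finger_gap: -0.1
(330, 225) [-11.3 -21.6] 184.699970598984 flap angle 0.7411402337882522
(340, 235) [-40.3   3.1] 174.08848173049614 flap angle 0.8450065869566732
(320, 240) [12.7 10.4] 157.35839401217254 flap angle 0.7625169885034102
(335, 255) [-30.5  40.5] 134.69623226573253 flap angle 0.9024348007587513
(325, 262) [-4.6 50.8] 115.43885974272234 flap angle 0.534091583629962
14.15 [ 506.9 -292.7  254.1] [-6.7 -0.9 28.4]
```

View pics/s8.png

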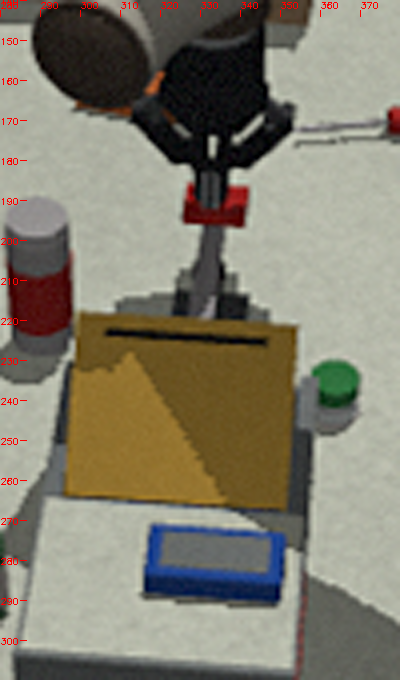

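View pics/t8.png

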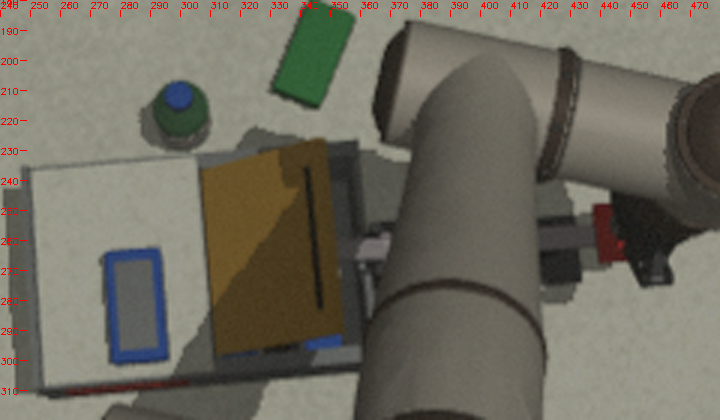

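The flap is at about 0.75 rad, the pad is on its stop with a steady 28 N, the pack hasn't moved and the arm is clear of the flap. Handing in.

```bash
python3 - <<'E'
from bench import env
print(env.close_job()); s=env.read_state(); print(s["time"],s["tcp_pos"],s["force"])
E
```

```text
the job is handed in; nothing more can be done
None
the job is handed in; nothing more can be done
```

I pushed the blue pack across onto the white ledge with two half-open fingertips, without lifting it. I then pressed the red pad down to its stop with the fingers shut and handed the job in at about 14 s, still holding it.

**Last checks:**
- **Pack:** before the press it lay flat on the ledge at box (-31, 120) mm, spanning y 98 to 142 mm, so it was well clear of the hinge line. The last pictures show it unmoved.
- **Lever:** it is pressed with a steady 28 N or so, fingertips at about z 81 mm, which matches the fully-down height.
- **Flap:** it stands at about 0.75 rad. Single depth points scattered from 0.53 to 0.90 rad, but the one nearest the free edge, which is the most reliable, gave 0.74.
- **Arm and bench:** the arm is clear of the flap. The spray can, jar and bottle stand where they were; I did not re-measure the mug, tub, handset and screwdriver, but the arm never went near them.

No check failed. A final reading after handing in was not possible, because the interface had closed.

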